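Fetch the mould from the spring clamp behind the supplies

ROBOT

A 6-joint arm with a two-finger parallel gripper is mounted at the origin on the work surface. World frame = base frame: x ahead of the robot, y to its left, z up, the work surface at z = 0. Lengths are in mm, angles in degrees, forces in N, time in s.
With the tool pointing down it reaches from about 300 to 750 mm from the base axis. Payload 8.5 kg.
Tool frame: the origin (TCP) lies midway between the tips of the shut fingers; the grasp point (between the pads) lies 19 mm behind it; z points along the fingers, x is the direction in which the jaws open and shut, and the axes are right-handed (so a half turn about z gives the same grasp; the last joint's range is limited). The gripper opens to 85 mm and grips with 20 to 120 N. Pads are 22 mm wide; open, the fingers measure 114 mm over their backs; the gripper's body (76 mm by 85 mm) begins 54 mm behind the grasp point. The pads swing forward as they close: fully open they stand 13 mm farther back than shut.
Start: joints at [55.101, 21.807, 74.336, -0, 83.858, -12.336], TCP at [211.025, 507.887, 231.322] pointing down, gripper open.
Joint ranges: [-178.18, 178.18], [-50.72, 133.34], [12.68, 142.11], [-81.47, 261.47], [9.98, 163.14], [-165.26, 165.26]. Speed limits (degrees/s): [136.94, 136.94, 180, 180, 180, 180].

INTERFACE

Orientations are given as [roll, pitch, yaw] about the fixed x, y, z axes, in that order (R = Rz(yaw) Ry(pitch) Rx(roll)).
In Python, from workcell import telemetry, snapshot, ticket gives the robot as it stands. The module is installed in compiled form; this text tells all that it offers.
- The arm moves only by the tool arm_command, never from a script. Its argument "targets" is text: rows parted by semicolons, each of 6 numbers parted by spaces: the shift along the tool's x, y, z in m, then the turn, a rotation vector about the tool's x, y, z in degrees. A call has 1 to 10 rows; each row is the pose to reach, as a shift and turn from the pose measured when the call began, along the tool's axes at that moment; what a row does not reach only later rows make up. A row lasts 1/10 s, in which the tool goes at most 50 mm and 8.59 degrees, less where a joint would pass 70% of its speed; a pose out of reach is approached as far as the arm can. A call with a gripper value outside its range is refused whole. "fingers" is the finger opening in m, from 0 to 0.0854, set as the call begins (left out, the last holds). The fingers move at their own pace and stop on an object; the grip force is fixed at half the most. Time passes only in rows, so rows that repeat a pose let the fingers close. It gives the time, the measured TCP pose, the force and the opening at its end, in the units of the state.
- telemetry.state(): the state, without advancing time (a new reading comes with each control period).
- snapshot(name): name is "side" or "top" or "wrist"; returns a dict with "pixels" (480x640x3 uint8, red, green, blue), "depth" (480x640 float32, mm along the optical axis (not along the pixel's ray), 0 where there is no reading), "camera_matrix" (3x3 intrinsics, pixels), "pose" (4x4, takes a point from camera to world coordinates); the wrist camera has in their place "hand_eye" (4x4, takes a point from camera to tool coordinates, whose origin is the TCP and whose axes are the tool frame's). Camera axes: x right, y down, z forward; pixel columns grow to the right and rows downward; lengths in mm; the calibration is good to about 2 mm. A picture is of the moment at which its call begins: read the wrist's pose just before it.
- ticket.finish_job(): hands the job in, once; it reports no verdict.
The state is a dict: "t": time; "joint_positions": joint angles; "joint_velocities": joint speeds; "effort": joint torques, N m; "ee_pos": TCP position; "orientation": TCP orientation; "ft_force": force on the tool from outside, world axes, zero at the start; "moment": the same for the moment, N m; "width": opening from 0.0 (shut) to 1.0 (fully open).
Only numpy, scipy, OpenCV 4.12 (cv2) and the standard library are available. Lean on these libraries where they do the work, as an engineer would, in place of code of your own. Each camera call takes 0.05 s, during which the arm holds its last target.

TASK

A glass jar and a metal canister stand in front of the spring clamp: first move both, upright, to the black side mat, then swing the clamp arm up past its hold-open point so that it stays open, and lay the metal mould flat in the wooden tray. Only then stand the jar back in the middle of the round grey felt pad and the canister in the middle of the square one, leaving the clamp open. Set everything down gently, and keep the jar and canister upright throughout.

Things in the scene. Friction and masses are not known exactly. Their poses are not given: they have to be found in the camera images.
- jar_centre (a point): Round amber glass jar with a black lid, 44 mm in diameter, 96 mm tall, 0.15 to 0.3 kg, loose, standing on the round pad at the start. The point is its centre, 48 mm above its foot; z is its axis. Its straight glass wall runs from the foot to 74 mm up. Its centre is about 84 mm from that of the canister, side by side along the clamp's y, so grip it with the fingers closing along the clamp's x (front and back).
- canister_centre (a point): Square aluminium canister with a paper band and a small grey cap, 42 x 42 mm, body 82 mm tall, 96 mm with its cap, 0.15 to 0.35 kg, loose, standing on the square pad at the start. The point is on its axis, 48 mm above its foot; x and y are square to its sides, z is up. Grip it as the jar, front and back.
- mould_centre (a point): Flat aluminium mould block with a dark seam round it, 70 (x) x 48 (y) x 16 mm (z), about 0.15 kg, loose, lying on the clamp's 10 mm thick steel base under the clamp's foot at the start. The point is its centre, 8 mm above its underside. Grip it across its 48 mm width (y), from above, once the clamp is open.
- clamp (a joint): Angle of the clamp arm in rad: 0 shut on the mould (the arm level, pointing from the hinge to the hinge point's -x), growing as the knob is lifted, 1.57 upright, 1.85 at the stop, leaning back. A spring pulls it shut (about 4 N at the knob) up to about 1.4 rad; beyond this hold-open point the spring pulls it to the stop, where it stays.
- clamp_knob (a point): Centre of the black knob at the end of the clamp arm: a lying cylinder 18 mm in diameter and 26 mm long along the hinge's y. It is 135 mm from the hinge axis, and moves with the arm on that circle. Gripped on its two end faces (fingers closing along y, tool pointing down) it can turn between the fingers while it is led round. The arm behind it is 12 mm wide.
- clamp_hinge (a point): Middle of the clamp's hinge axis, fixed, 36 mm above the table. Its y lies along the hinge axis, z is up, its -x points along the shut arm to the knob (2 mm higher than the axis when shut). Steel base plate below, 62 mm wide (y), from 28 mm behind the axis to 122 mm before it, 10 mm thick; the hinge ears rise to 47 mm.
- pad_round: Round grey felt pad fixed on the table in front of the clamp, 58 mm in diameter, 3 mm thick, the place of the jar. Origin at the centre of its underside. It lies left or right before the knob, 154 mm from the hinge axis along -x and 42 mm off the arm's line.
- pad_square: Square grey felt pad fixed on the table in front of the clamp, 58 x 58 mm, 3 mm thick, the place of the canister, on the other side. Origin at the centre of its underside, x and y square to its sides.
- side_mat: Black rubber mat fixed on the table to one side, 120 (x) x 170 (y) x 3 mm, the area to clear things to. Origin at the centre of its underside.
- tray: Open wooden tray fixed on the table to the other side, 130 (x) x 170 (y) mm outside, 24 mm high, walls and floor 5 mm thick, the place of the mould. Origin at the centre of its underside.
Things that resemble listed ones, but are neither listed nor needed, are in the scene too. What is shaped like the pad_round but yellow is not meant.

How it is judged:
By the outcome, as a careful person would: the job done as asked, in the order asked, and still so for the second after the job is handed in, with the robot touching nothing.
It also fails if it takes over 128 s, if anything falls off the work surface, if the arm or the gripper's body presses on something with over 40 N, if the wrist force passes 120 N, or if a joint passes its speed limit or range.

## Working session

There is one attempt and no reset: what is moved stays moved. The work goes in short steps, Python scripts to look and compute and a tool call to move; the robot and the scene stay as the last step left them, time stands still between calls to the robot, and variables do not carry over. Pictures are saved under pics/ and viewed, and the job is handed in when it is done.

Besides the shell and the picture viewer there is one more tool, called after ">>>" in YAML: its name, and indented under it one key for each argument. arm_command: Moves the arm, as the interface text tells. Its arguments: {"type":"object","properties":{"targets":{"type":"string"},"fingers":{"type":"number"}},"required":["targets"]}

```bash
mkdir -p pics; cat > h.py <<'E'
import numpy as np, cv2
from workcell import telemetry, snapshot, ticket
from scipy.spatial.transform import Rotation as R
def save(n,img): cv2.imwrite('pics/'+n+'.png',img[:,:,::-1])
E
python3 - <<'E'
from h import *
s=telemetry.state();print(s)
for n in('top','side'):
    d=snapshot(n);np.savez('pics/'+n+'0.npz',**d);save(n+'0',d['pixels']);print(n,d['camera_matrix'],d['pose'])
E
```

```text
{'t': 0.0, 'joint_positions': array([ 5.51000827e+01,  2.18404817e+01,  7.43850763e+01, -6.53117634e-04,
        8.38581996e+01, -1.23352398e+01]), 'joint_velocities': array([-0.03217954,  0.00418424, -0.0122538 , -0.03620269,  0.08810289,
        0.01572817]), 'effort': array([-2.49844588e-04, -4.48456800e+01, -2.31275350e+01, -1.17545537e-04,
        4.75060995e-03, -4.65498181e-05]), 'ee_pos': array([210.87566188, 507.64663251, 230.7146465 ]), 'orientation': array([-1.79982741e+02,  8.19628164e-02,  6.74354052e+01]), 'ft_force': array([0.40566749, 0.11273813, 0.20635237]), 'moment': array([-0.02025923,  0.03369176,  0.00947982]), 'width': 1.0030777776348876}
top [[565.46795224   0.         308.89185631]
 [  0.         565.46795224 237.8491862 ]
 [  0.           0.           1.        ]] [[ 1.72003874e-02 -9.86740570e-01  1.61391430e-01  4.20546315e+02]
 [-9.99835705e-01 -1.78978501e-02 -2.86863605e-03 -3.31084708e+00]
 [ 5.71915918e-03 -1.61315572e-01 -9.86886304e-01  9.72594162e+02]
 [ 0.00000000e+00  0.00000000e+00  0.00000000e+00  1.00000000e+00]]
side [[442.51779947   0.         322.47513393]
 [  0.         442.51779947 241.32082644]
 [  0.           0.           1.        ]] [[ 9.93352809e-01 -8.16796070e-02  8.11088091e-02  5.15860020e+02]
 [-1.15099562e-01 -6.95545206e-01  7.09203044e-01 -6.02750956e+02]
 [-1.51258252e-03 -7.13824424e-01 -7.00323071e-01  6.38008613e+02]
 [ 0.00000000e+00  0.00000000e+00  0.00000000e+00  1.00000000e+00]]
```

View pics/top0.png

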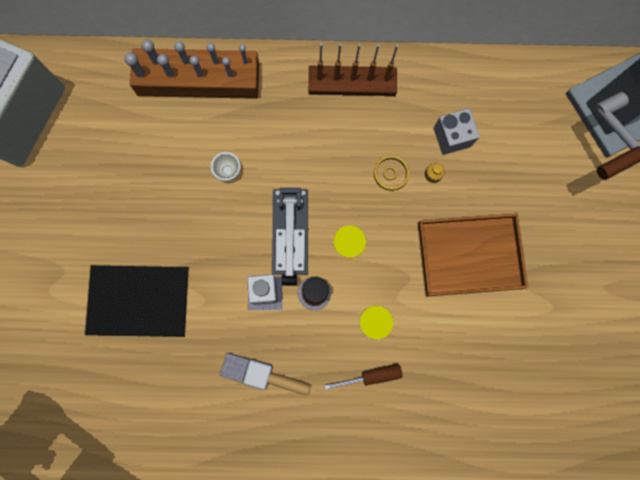

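View pics/side0.png

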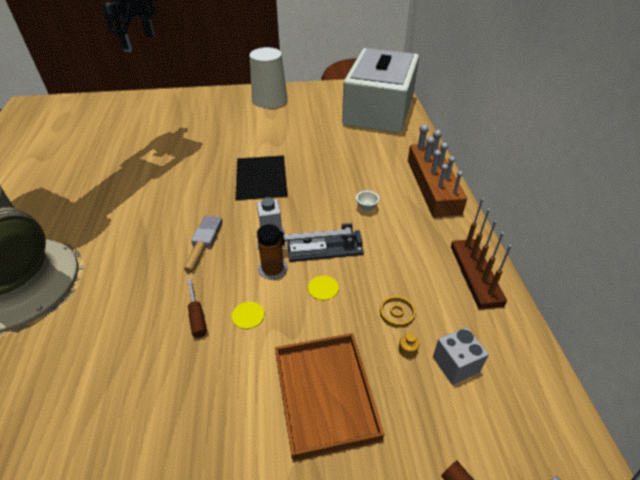

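The top view shows the canister at (262,290), the jar at (315,291), the clamp from the hinge at (290,198) to the knob at (290,280), the mat at (138,300) and the tray at (472,255). These could be confused with the targets:
- **Jar:** the cup at (226,167) and the brass knob at (435,172). I choose (315,291), black lid and amber glass.
- **Canister:** the grey block with dots at (457,131). I choose (262,290), which has a cap and stands on a square pad.
- **Round pad:** the yellow discs at (350,241) and (377,322). I choose the grey one under the jar.

```bash
cat >> h.py <<'E'
def cloud(d,pose=None):
    K=d['camera_matrix'];P=d['pose'] if pose is None else pose
    Z=d['depth'].astype(float);v,u=np.mgrid[:480,:640]
    p=np.stack([(u-K[0,2])/K[0,0]*Z,(v-K[1,2])/K[1,1]*Z,Z],-1)
    w=p@P[:3,:3].T+P[:3,3]; w[Z<=0]=np.nan
    return w
def proj(d,p,pose=None):
    P=d['pose'] if pose is None else pose
    c=(np.atleast_2d(p)-P[:3,3])@P[:3,:3]; q=c@d['camera_matrix'].T
    return q[:,:2]/q[:,2:]
E
python3 - <<'E'
from h import *
d=np.load('pics/top0.npz');w=cloud(d);im=d['pixels'].astype(int)
crop=im[180:320,230:350].astype(np.uint8);save('crop0',cv2.resize(crop,None,fx=5,fy=4.28*5/4.28,interpolation=cv2.INTER_CUBIC)[:600])
for n,(u,v) in dict(table=(200,400),mat=(138,300),tray=(472,255),lid=(315,290),cap=(261,289),can=(270,282),knob=(290,280),hinge=(290,197),base=(277,240),mould=(282,255)).items(): print(n,w[v,u].round(1))
def stat(n,m,box):
    u0,v0,u1,v1=box;M=np.zeros((480,640),np.uint8);M[v0:v1,u0:u1]=m[v0:v1,u0:u1]
    p=w[M>0];r=cv2.minAreaRect(p[:,:2].astype(np.float32));print(n,len(p),'med z',np.nanmedian(p[:,2]).round(1),'rect',np.round(r[0],1),np.round(r[1],1),round(r[2],1))
stat('mat',im.sum(2)<90,(70,250,205,350))
stat('lid',(w[...,2]>88),(295,270,335,312))
stat('cap',(w[...,2]>88),(240,270,280,312))
stat('can',(w[...,2]>74),(240,270,284,312))
stat('tray',(w[...,2]>17)&(w[...,2]<35),(405,200,540,305))
stat('base',(w[...,2]>5)&(w[...,2]<15),(265,180,315,280))
stat('knob+arm',(w[...,2]>32)&(w[...,2]<60),(275,180,305,288))
stat('arm',(w[...,2]>32)&(w[...,2]<60),(283,212,298,270))
E
```

```text
table [303.3 170.    1.4]
mat [466.6 283.5   1.8]
tray [ 554.3 -289.3    2.1]
lid [482.  -16.6 100.7]
cap [482.2  66.6  98.6]
can [494.4  54.   84.8]
knob [501.7  23.9  43.2]
hinge [642.1  27.1  41.6]
base [570.1  47.7  29.8]
mould [545.4  38.9  24.2]
mat 6012 med z 2.3 rect [438.2 303.5] [186.   93.8] 61.4
lid 570 med z 98.0 rect [484.  -16.7] [40.6 40.3] 1.1
cap 225 med z 97.9 rect [485.6  70.4] [29.1 25.1] 89.4
can 719 med z 84.7 rect [485.2  68.7] [42.1 42.1] 6.2
tray 1135 med z 22.3 rect [ 554.7 -284.8] [130.1 171.4] 5.4
base 1308 med z 8.9 rect [590.5  28.1] [148.6  61.6] 1.0
knob+arm 896 med z 41.0 rect [568.9  28.7] [158.7  40.9] 0.1
arm 424 med z 40.3 rect [568.4  27.3] [97.  13.6] 1.3
```

View pics/crop0.png

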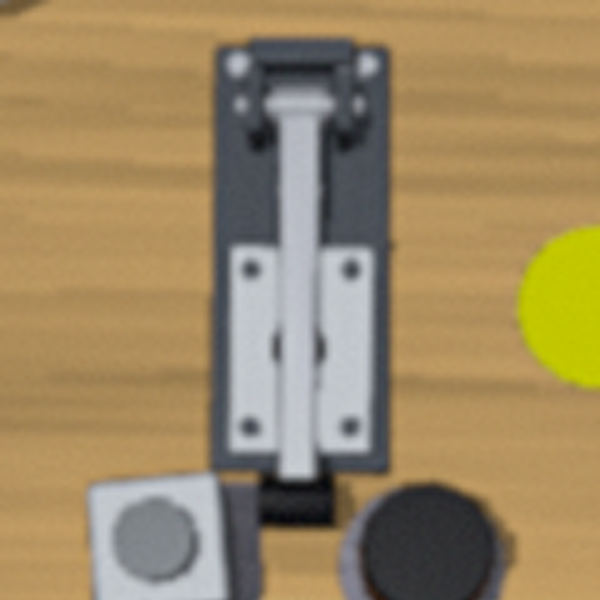

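Everything agrees with the given sizes: base 149x62, lid about 41, canister 42, tray 130x171. Next I'll get the mat pose properly and look at the wrist camera geometry.

```bash
python3 - <<'E'
from h import *
d=np.load('pics/top0.npz');im=d['pixels'].astype(int);P=d['pose'];K=d['camera_matrix']
def onplane(uv,z):
    uv=np.atleast_2d(uv).astype(float);r=np.c_[(uv[:,0]-K[0,2])/K[0,0],(uv[:,1]-K[1,2])/K[1,1],np.ones(len(uv))]@P[:3,:3].T
    return P[:3,3]+r*((z-P[2,3])/r[:,2])[:,None]
def big(m,box,z,n):
    u0,v0,u1,v1=box;M=np.zeros((480,640),np.uint8);M[v0:v1,u0:u1]=m[v0:v1,u0:u1]
    k,l,s,c=cv2.connectedComponentsWithStats(M);i=1+np.argmax(s[1:,4]);v,u=np.where(l==i)
    p=onplane(np.c_[u,v],z)[:,:2];r=cv2.minAreaRect(p.astype(np.float32));print(n,len(u),np.round(r[0],1),np.round(r[1],1),round(r[2],1),'cent',c[i].round(1),p.mean(0).round(1))
dark=im.max(2)<45
big(dark,(70,250,205,350),3,'mat')
big(dark,(295,270,336,315),99,'lid')
w=cloud(d)
big((w[...,2]>80),(240,265,285,312),85,'can')
print(snapshot('wrist')['hand_eye'].round(3), snapshot('wrist')['camera_matrix'])
# canister edges: fit
q=w[270:312,240:285].reshape(-1,3);q=q[(q[:,2]>80)&(q[:,2]<90)]
print(len(q),q[:,:2].min(0),q[:,:2].max(0))
E
```

```text
mat 6625 [466.  285.1] [165.4 115.5] 89.9 cent [136.7 300.8] [465.4 285.2]
lid 41 [467.7 -14.3] [34.7 13.6] 80.7 cent [313.3 299.6] [467.3 -14.3]
can 705 [484.9  68.3] [42.  41.7] 6.1 cent [260.6 287.9] [484.9  68.4]
[[ 1.00000e+00  1.00000e-03  1.00000e-03 -2.96000e-01]
 [-1.00000e-03  9.63000e-01  2.69000e-01 -6.88040e+01]
 [-1.00000e-03 -2.69000e-01  9.63000e-01 -1.42529e+02]
 [ 0.00000e+00  0.00000e+00  0.00000e+00  1.00000e+00]] [[424.29797432   0.         319.37103608]
 [  0.         424.29797432 243.95254103]
 [  0.           0.           1.        ]]
484 [462.80541492  47.03186878] [507.31708497  90.48551355]
```

```bash
cat >> h.py <<'E'
def rel(pos,yaw):
    s=telemetry.state();R0=R.from_euler('xyz',s['orientation'],degrees=True)
    Rt=R.from_euler('xyz',[180,0,yaw],degrees=True)
    sh=R0.inv().apply(np.array(pos)-s['ee_pos'])/1000;rv=(R0.inv()*Rt).as_rotvec(degrees=True)
    print('t%.2f'%s['t'],'pos',s['ee_pos'].round(1),'rpy',s['orientation'].round(2),'w',round(s['width']*85.4,1),'F',s['ft_force'].round(1))
    print(' shift',sh.round(4),'turn',rv.round(2))
E
python3 -c "
from h import *
rel([485,68.5,200],6)"
```

```text
t0.20 pos [210.9 507.8 230.9] rpy [-1.7999e+02  5.0000e-02  6.7440e+01] w 85.7 F [-0.5 -0.1 -0.5]
 shift [-0.3005  0.4216  0.0311] turn [2.000e-02 5.000e-02 6.144e+01]
```

>>> arm_command:
  targets: "-0.03 0.04 0.003 0 0 6;-0.06 0.08 0.006 0 0 14;-0.09 0.12 0.009 0 0 22;-0.12 0.16 0.012 0 0 30;-0.15 0.20 0.015 0 0 38;-0.18 0.24 0.018 0 0 46;-0.21 0.28 0.021 0 0 54;-0.24 0.33 0.025 0 0 61.4;-0.27 0.375 0.028 0 0 61.4;-0.30 0.42 0.031 0 0 61.4"
  fingers: 0.0854

```text
t: 1.2
ee_pos: [474.7, 82.0, 201.0]
orientation: [180.0, 0.0, 6.0]
ft_force: [0.7, 0.3, 0.5]
width: 0.997
```

```bash
cat >> h.py <<'E'
def wrist(name):
    s=telemetry.state();d=snapshot('wrist')
    T=np.eye(4);T[:3,:3]=R.from_euler('xyz',s['orientation'],degrees=True).as_matrix();T[:3,3]=s['ee_pos']
    d['pose']=T@d['hand_eye'];np.savez('pics/%s.npz'%name,**d);save(name,d['pixels']);return d
E
python3 -c "
from h import *
rel([485,68.5,200],6)
d=wrist('w1')"
```

```text
t1.20 pos [474.7  82.  201. ] rpy [1.7997e+02 3.0000e-02 6.0100e+00] w 85.2 F [0.7 0.3 0.5]
 shift [0.0088 0.0145 0.001 ] turn [0.03 0.03 0.01]
```

View pics/w1.png

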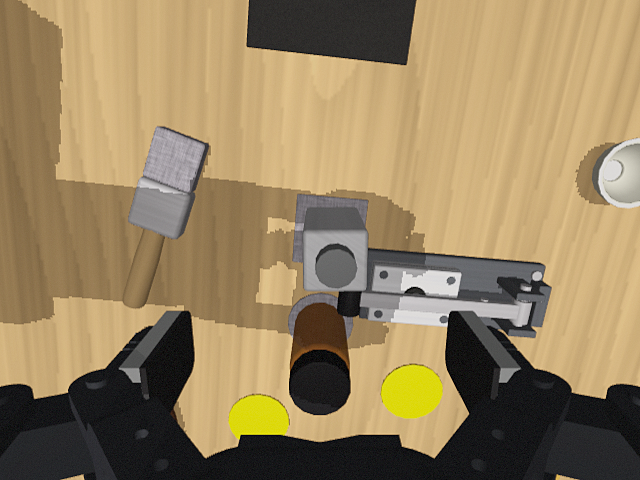

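The wrist view shows the canister's cap at (336,265), square to the image at yaw 6, with its pad behind at (335,225). The jar lid is at (320,385) and the clamp knob at (350,300). I'll measure these from the wrist depth.

```bash
cat > m1.py <<'E'
from h import *
d=np.load('pics/w1.npz');w=cloud(d)
z=w[...,2]
def st(n,u0,v0,u1,v1,z0,z1):
    p=w[v0:v1,u0:u1].reshape(-1,3);p=p[(p[:,2]>z0)&(p[:,2]<z1)]
    r=cv2.minAreaRect(p[:,:2].astype(np.float32));print(n,len(p),p[:,2].mean().round(1),np.round(r[0],1),np.round(r[1],1),round(r[2],1))
st('lid',285,340,355,415,93,105)
st('cap',310,238,360,290,93,105)
st('cantop',295,230,372,295,80,90)
st('base',345,240,560,345,5,13.5)
st('mould',370,260,470,330,22,30)
st('arm',400,280,500,330,33,50)
st('table',0,0,200,100,-9,9)
st('knob',335,285,362,320,30,60)
E
python3 m1.py
```

```text
lid 2856 98.4 [484.7 -16.9] [40.8 41.6] 6.4
cap 1368 98.6 [485.8  68.1] [24.4 25.6] 6.1
cantop 2499 84.6 [485.8  67.4] [42.1 41.6] 6.5
base 3955 9.7 [591.6  27.5] [150.   62.4] 1.1
mould 3287 25.8 [556.6  26.2] [70.2 48.6] 1.3
arm 1578 40.7 [581.2  26.4] [79.2 14.7] 1.8
table 19898 -0.1 [295.4 185.6] [158.8  68.6] 6.1
knob 575 44.7 [503.8  18.1] [18.4 31.4] 2.1
```

```bash
python3 -c "
from h import *
rel([485.6,68,38],6.3)"
```

```text
t1.25 pos [478.6  76.8 200.4] rpy [ 1.7981e+02 -5.0000e-02  5.7800e+00] w 85.2 F [ 3.9 -5.6  0.1]
 shift [0.006  0.0089 0.1624] turn [ 0.19 -0.05 -0.52]
```

>>> arm_command:
  targets: "0.006 0.009 0.01 0 0 0;0.006 0.009 0.03 0 0 -0.3;0.006 0.009 0.055 0 0 -0.3;0.006 0.009 0.08 0 0 -0.3;0.006 0.009 0.105 0 0 -0.3;0.006 0.009 0.13 0 0 -0.3;0.006 0.009 0.15 0 0 -0.3;0.006 0.009 0.16 0 0 -0.3;0.006 0.009 0.1624 0 0 -0.3;0.006 0.009 0.1624 0 0 -0.3"

```text
t: 2.25
ee_pos: [485.8, 68.0, 38.2]
orientation: [179.8, -0.1, 6.1]
ft_force: [1.0, -0.1, 0.0]
width: 1.001
```

```bash
python3 -c "
from h import *
rel([485.6,68,38],6.3)
wrist('w2')"
```

```text
t2.25 pos [485.8  68.   38.2] rpy [ 1.7981e+02 -6.0000e-02  6.1000e+00] w 85.5 F [ 1.  -0.1  0. ]
 shift [-0.0002  0.      0.0002] turn [ 0.19 -0.06 -0.2 ]
```

View pics/w2.png

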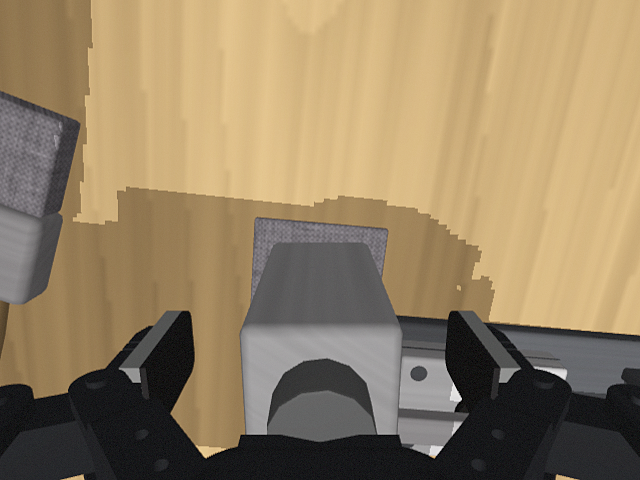

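The canister at (320,330) is centred between the fingers at (160,350) and (480,350), so I close.

>>> arm_command:
  targets: "0 0 0 0 0 -0.2;0 0 0 0 0 -0.2;0 0 0 0 0 -0.2;0 0 0 0 0 -0.2;0 0 0 0 0 -0.2;0 0 0 0 0 -0.2;0 0 0 0 0 -0.2;0 0 0 0 0 -0.2"
  fingers: 0.03

```text
t: 3.1
ee_pos: [486.4, 68.0, 39.2]
orientation: [179.8, -0.2, 6.3]
ft_force: [-0.3, -0.6, 5.9]
width: 0.485
```

```bash
python3 -c "
from h import *
rel([466,328,110],6.3)"
```

```text
t3.10 pos [486.4  68.   39.2] rpy [ 1.7978e+02 -1.7000e-01  6.3000e+00] w 41.4 F [-0.3 -0.6  5.9]
 shift [ 0.0085 -0.2604 -0.0718] turn [ 0.22 -0.17 -0.  ]
```

>>> arm_command:
  targets: "0 0 -0.005 0 0 0;0 0 -0.015 0 0 0;0 0 -0.027 0 0 0;0 -0.008 -0.037 0 0 0;0 -0.022 -0.045 0 0 0;0.001 -0.042 -0.05 0 0 0;0.002 -0.067 -0.05 0 0 0;0.003 -0.095 -0.05 0 0 0;0.004 -0.123 -0.05 0 0 0;0.005 -0.15 -0.05 0 0 0"

```text
t: 4.1
ee_pos: [473.9, 220.0, 89.0]
orientation: [179.8, -0.2, 6.3]
ft_force: [-0.1, -0.4, -2.4]
width: 0.483
```

```bash
python3 -c "
from h import *
rel([466,328,39.5],6.3)
wrist('w3')"
```

```text
t4.10 pos [473.9 220.   89. ] rpy [ 1.7979e+02 -1.6000e-01  6.3300e+00] w 41.3 F [-0.1 -0.4 -2.4]
 shift [ 0.004  -0.1084  0.0491] turn [ 0.21 -0.16  0.03]
```

View pics/w3.png

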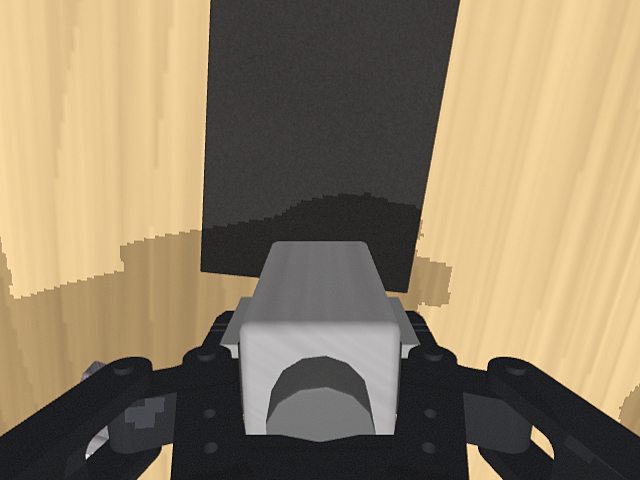

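The canister is held, with the mat ahead at (310,150). I'll carry on and lower it.

>>> arm_command:
  targets: "0.001 -0.025 0 0 0 0;0.002 -0.052 0 0 0 0;0.003 -0.077 0.005 0 0 0;0.004 -0.097 0.012 0 0 0;0.004 -0.106 0.022 0 0 0;0.004 -0.1084 0.032 0 0 0;0.004 -0.1084 0.04 0 0 0;0.004 -0.1084 0.045 0 0 0;0.004 -0.1084 0.047 0 0 0;0.004 -0.1084 0.0485 0 0 0"

```text
t: 5.15
ee_pos: [465.6, 330.6, 40.3]
orientation: [179.9, -0.2, 6.4]
ft_force: [0.6, 0.2, -2.1]
width: 0.487
```

>>> arm_command:
  targets: "0 0 0.0005 0 0 0;0 0 0.001 0 0 0;0 0 0.001 0 0 0"

```text
t: 5.45
ee_pos: [465.7, 330.5, 39.5]
orientation: [179.9, -0.2, 6.4]
ft_force: [-0.2, 0.5, -2.1]
width: 0.487
```

>>> arm_command:
  targets: "0 0 0.0005 0 0 0;0 0 0.001 0 0 0;0 0 0.001 0 0 0"

```text
t: 5.75
ee_pos: [465.8, 330.7, 39.2]
orientation: [179.9, -0.2, 6.4]
ft_force: [-1.9, -0.5, 4.8]
width: 0.485
```

Contact (4.8 N). Releasing.

>>> arm_command:
  targets: "0 0 0 0 0 0;0 0 0 0 0 0;0 0 0 0 0 0;0 0 0 0 0 0;0 0 0 0 0 0;0 0 0 0 0 0"
  fingers: 0.0854

```text
t: 6.35
ee_pos: [465.8, 330.7, 39.2]
orientation: [179.9, -0.2, 6.4]
ft_force: [-0.7, 0.0, -0.2]
width: 1.0
```

```bash
python3 -c "
from h import *
rel([484.7,-16.8,150],1.1)"
```

```text
t6.35 pos [465.8 330.7  39.2] rpy [179.89  -0.24   6.39] w 85.4 F [-0.7  0.  -0.2]
 shift [-0.0195  0.3476 -0.1103] turn [ 0.09 -0.25  5.29]
```

>>> arm_command:
  targets: "0 0 -0.02 0 0 0;0 0 -0.06 0 0 0;0 0 -0.1 0 0 0;0 0.03 -0.11 0 0 2;-0.003 0.075 -0.1103 0 0 5.3;-0.006 0.12 -0.1103 0 -0.2 5.3;-0.01 0.17 -0.1103 0 -0.2 5.3;-0.013 0.22 -0.1103 0 -0.2 5.3;-0.017 0.27 -0.1103 0 -0.2 5.3;-0.0195 0.315 -0.1103 0 -0.2 5.3"

```text
t: 7.35
ee_pos: [480.7, 13.5, 150.2]
orientation: [179.9, -0.1, 1.1]
ft_force: [1.4, -0.1, -0.6]
width: 1.001
```

>>> arm_command:
  targets: "0 0 0 0 0 0;0 0 0 0 0 0"

```text
t: 7.55
ee_pos: [480.7, 12.6, 150.1]
orientation: [179.9, -0.1, 0.9]
ft_force: [-0.4, -0.0, 0.6]
width: 1.001
```

```bash
python3 -c "
from h import *
rel([484.7,-16.8,38],1.1)
wrist('w4')
s=snapshot('side');save('s4',s['pixels'])"
```

```text
t7.55 pos [480.7  12.6 150.1] rpy [ 1.7991e+02 -7.0000e-02  9.3000e-01] w 85.5 F [-0.4 -0.   0.6]
 shift [0.0034 0.0293 0.1122] turn [ 0.09 -0.07 -0.17]
```

View pics/w4.png

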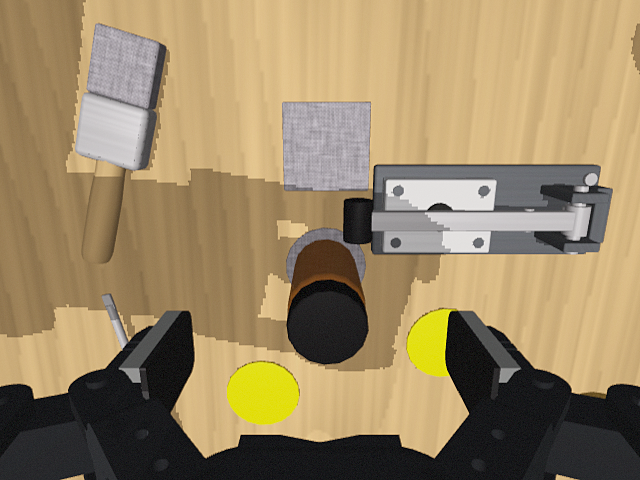

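View pics/s4.png

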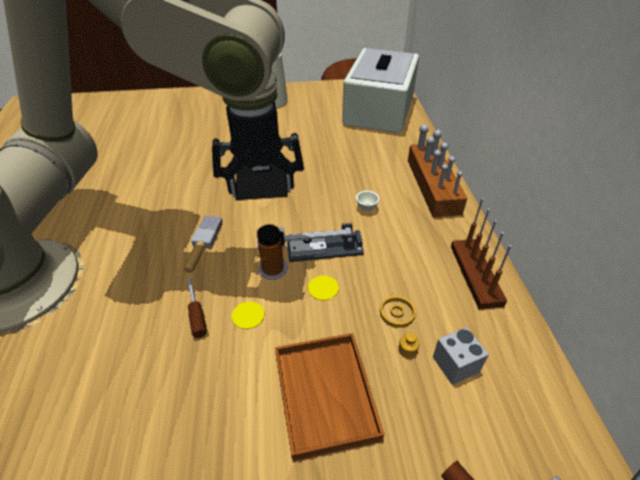

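The square pad is now visible at (326,146), the jar lid at (328,320) and the clamp is clear. I'll measure the pads and the jar from this view.

```bash
python3 - <<'E'
from h import *
d=np.load('pics/w4.npz');w=cloud(d);im=d['pixels'].astype(int)
def rep(n,m,u0,v0,u1,v1):
    M=np.zeros((480,640),np.uint8);M[v0:v1,u0:u1]=m[v0:v1,u0:u1]
    M=cv2.morphologyEx(M,cv2.MORPH_OPEN,np.ones((3,3),np.uint8))
    p=w[M>0];p=p[np.isfinite(p[:,0])];r=cv2.minAreaRect(p[:,:2].astype(np.float32));print(n,len(p),p[:,2].mean().round(1),np.round(r[0],1),np.round(r[1],1),round(r[2],1))
    return p
grey=(im.max(2)-im.min(2)<25)
rep('sq',grey&(im.mean(2)>90),265,85,388,195)
z=w[...,2]
rep('lid',(z>93)&(z<105),275,270,380,375)
rep('base',(z>5)&(z<14),372,155,620,262)
p=rep('round',grey&(im.mean(2)>80)&(z<8),280,225,372,300)
c,r=cv2.minEnclosingCircle(p[:,:2].astype(np.float32));print(c,r)
E
```

```text
sq 7960 3.1 [489.5  66.6] [69.5 58. ] 1.0
lid 4984 98.6 [484.6 -17. ] [40.8 41.2] 52.1
base 7019 9.7 [591.2  27.2] [150.   61.9] 1.0
round 1180 2.9 [485.1  -7.7] [57.1 38.3] 0.9
(485.0999450683594, -16.907880783081055) 28.744373321533203
```

>>> arm_command:
  targets: "0.001 0.008 0 0 0 0;0.0025 0.02 0 0 0 -0.1;0.0034 0.029 0.008 0 0 -0.1;0.0037 0.0295 0.025 0 0 -0.1;0.0037 0.0295 0.045 0 0 -0.1;0.0037 0.0295 0.065 0 0 -0.1;0.0037 0.0295 0.085 0 0 -0.1;0.0037 0.0295 0.1 0 0 -0.1;0.0037 0.0295 0.11 0 0 -0.1;0.0037 0.0295 0.1122 0 0 -0.1"

```text
t: 8.65
ee_pos: [484.6, -15.5, 36.9]
orientation: [179.9, 0.0, 1.2]
ft_force: [0.3, -0.2, 1.0]
width: 1.006
```

```bash
python3 -c "
from h import *
rel([484.7,-16.9,38],1.1)"
```

```text
t8.65 pos [484.6 -15.5  36.9] rpy [1.7995e+02 5.0000e-02 1.2000e+00] w 85.9 F [ 0.3 -0.2  1. ]
 shift [ 0.0001  0.0014 -0.0011] turn [0.05 0.05 0.1 ]
```

>>> arm_command:
  targets: "0 0.0014 -0.001 0 0 0;0 0.0014 -0.001 0 0 0;0 0.0014 -0.001 0 0 0"

```text
t: 8.95
ee_pos: [484.9, -17.1, 38.4]
orientation: [179.9, -0.0, 1.2]
ft_force: [0.4, 0.1, -0.1]
width: 1.002
```

>>> arm_command:
  targets: "0 0 0 0 0 0;0 0 0 0 0 0;0 0 0 0 0 0;0 0 0 0 0 0;0 0 0 0 0 0;0 0 0 0 0 0;0 0 0 0 0 0;0 0 0 0 0 0"
  fingers: 0.032

```text
t: 9.75
ee_pos: [485.2, -17.1, 38.9]
orientation: [179.9, -0.1, 1.2]
ft_force: [-0.2, -0.1, 5.4]
width: 0.501
```

```bash
python3 -c "
from h import *
rel([466,243,39],1.1)"
```

```text
t9.75 pos [485.2 -17.1  38.9] rpy [ 1.7991e+02 -7.0000e-02  1.2000e+00] w 42.8 F [-0.2 -0.1  5.4]
 shift [-0.0137 -0.2604 -0.0005] turn [ 0.09 -0.07  0.1 ]
```

>>> arm_command:
  targets: "0 0 -0.005 0 0 0;0 0 -0.016 0 0 0;0 0 -0.03 0 0 0;0 0 -0.045 0 0 0;0 0 -0.058 0 0 0;0 -0.003 -0.066 0 0 0;-0.001 -0.014 -0.07 0 0 0;-0.002 -0.03 -0.07 0 0 0;-0.003 -0.052 -0.07 0 0 0;-0.004 -0.078 -0.07 0 0 0"

```text
t: 10.75
ee_pos: [478.9, 62.1, 108.6]
orientation: [179.9, -0.0, 1.2]
ft_force: [0.3, 0.2, -2.0]
width: 0.498
```

```bash
python3 -c "
from h import *
rel([466,243,39],1.1)"
```

```text
t10.75 pos [478.9  62.1 108.6] rpy [ 1.7993e+02 -2.0000e-02  1.1700e+00] w 42.5 F [ 0.3  0.2 -2. ]
 shift [-0.0092 -0.1812  0.0693] turn [ 0.07 -0.02  0.07]
```

>>> arm_command:
  targets: "-0.002 -0.028 0 0 0 0;-0.004 -0.056 0 0 0 0;-0.005 -0.086 0.002 0 0 0;-0.007 -0.116 0.006 0 0 0;-0.008 -0.144 0.014 0 0 0;-0.009 -0.166 0.025 0 0 0;-0.0092 -0.178 0.037 0 0 0;-0.0092 -0.1812 0.048 0 0 0;-0.0092 -0.1812 0.057 0 0 0;-0.0092 -0.1812 0.063 0 0 0"

```text
t: 11.75
ee_pos: [465.8, 242.2, 44.4]
orientation: [179.9, 0.1, 1.1]
ft_force: [-0.1, 0.3, -2.6]
width: 0.496
```

```bash
python3 -c "
from h import *
rel([466,243,39],1.1)"
```

```text
t11.75 pos [465.8 242.2  44.4] rpy [1.799e+02 5.000e-02 1.120e+00] w 42.4 F [-0.1  0.3 -2.6]
 shift [ 0.0002 -0.0008  0.0054] turn [0.1  0.05 0.02]
```

>>> arm_command:
  targets: "0 0 0.002 0 0 0;0 0 0.0035 0 0 0;0 0 0.0045 0 0 0;0 0 0.005 0 0 0;0 0 0.0053 0 0 0;0 0 0.0056 0 0 0;0 0 0.0056 0 0 0"

```text
t: 12.45
ee_pos: [465.9, 242.3, 39.0]
orientation: [179.9, 0.0, 1.1]
ft_force: [-1.1, -0.4, -1.0]
width: 0.497
```

>>> arm_command:
  targets: "0 0 0.0003 0 0 0;0 0 0.0007 0 0 0;0 0 0.0007 0 0 0"

```text
t: 12.75
ee_pos: [465.9, 242.3, 38.9]
orientation: [179.9, 0.0, 1.1]
ft_force: [-2.3, -1.6, 6.7]
width: 0.502
```

>>> arm_command:
  targets: "0 0 0 0 0 0;0 0 0 0 0 0;0 0 0 0 0 0;0 0 0 0 0 0;0 0 0 0 0 0;0 0 0 0 0 0"
  fingers: 0.0854

```text
t: 13.35
ee_pos: [465.9, 242.3, 38.9]
orientation: [179.9, 0.0, 1.1]
ft_force: [-0.1, 0.1, -0.2]
width: 0.998
```

>>> arm_command:
  targets: "0 0 -0.02 0 0 0;0 0 -0.055 0 0 0;0 0 -0.09 0 0 0;0 0.02 -0.115 0 0 0;0.004 0.05 -0.12 0 0 -8;0.01 0.09 -0.12 0 0 -16;0.016 0.13 -0.12 0 0 -24;0.022 0.17 -0.12 0 0 -32;0.029 0.2 -0.12 0 0 -40;0.035 0.217 -0.12 0 0 -48"

```text
t: 14.35
ee_pos: [505.5, 23.9, 159.3]
orientation: [179.9, 0.1, 49.3]
ft_force: [0.7, 0.7, 0.8]
width: 0.998
```

```bash
python3 -c "
from h import *
rel([501,25.6,110],91.1)"
```

```text
t14.35 pos [505.5  23.9 159.3] rpy [1.7992e+02 9.0000e-02 4.9350e+01] w 85.2 F [0.7 0.7 0.8]
 shift [-0.0016 -0.0046  0.0493] turn [  0.05   0.11 -41.75]
```

>>> arm_command:
  targets: "0 0 0.005 0 0 -8.3;-0.001 -0.002 0.015 0 0 -16.6;-0.0016 -0.0046 0.027 0 0 -25;-0.0016 -0.0046 0.037 0 0 -33.4;-0.0016 -0.0046 0.045 0 0 -41.7;-0.0016 -0.0046 0.049 0 0 -41.7;-0.0016 -0.0046 0.0493 0 0 -41.7"

```text
t: 15.05
ee_pos: [500.8, 25.6, 109.7]
orientation: [-180.0, 0.1, 90.8]
ft_force: [1.2, 0.4, -0.0]
width: 1.007
```

```bash
python3 -c "
from h import *
rel([501,25.6,24],91.1)
wrist('w5')
w=cloud(np.load('pics/w5.npz'))
"
```

```text
t15.05 pos [500.8  25.6 109.7] rpy [-1.7996e+02  1.1000e-01  9.0820e+01] w 86.0 F [ 1.2  0.4 -0. ]
 shift [0.0002 0.0003 0.0857] turn [-0.04  0.11 -0.28]
```

View pics/w5.png

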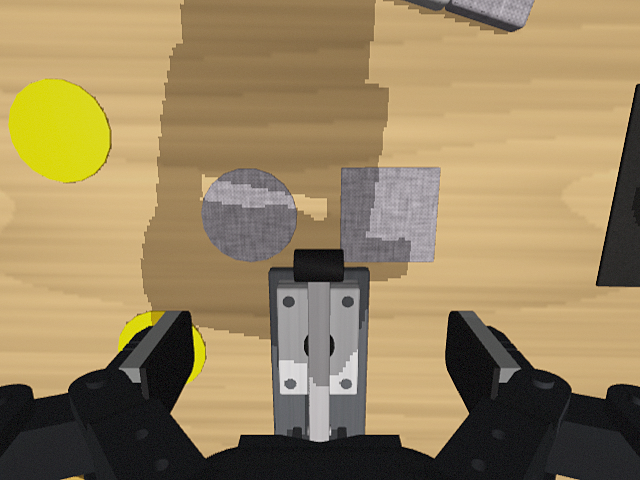

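Both pads are fully visible, round at (249,215) and square at (390,215), with the knob at (318,265). I'll measure them.

```bash
python3 - <<'E'
from h import *
d=np.load('pics/w5.npz');w=cloud(d);im=d['pixels'].astype(int);z=w[...,2]
def rep(n,m,u0,v0,u1,v1):
    M=np.zeros((480,640),np.uint8);M[v0:v1,u0:u1]=m[v0:v1,u0:u1]
    M=cv2.morphologyEx(M,cv2.MORPH_OPEN,np.ones((3,3),np.uint8))
    p=w[M>0];p=p[np.isfinite(p[:,0])];r=cv2.minAreaRect(p[:,:2].astype(np.float32));print(n,len(p),p[:,2].mean().round(1),np.round(r[0],1),np.round(r[1],1),round(r[2],1),cv2.minEnclosingCircle(p[:,:2].astype(np.float32)))
grey=(im.max(2)-im.min(2)<30)
rep('sq',grey&(z<8),335,160,445,270)
rep('round',grey&(z<8),195,160,292,266)
rep('knob',(z>33),285,240,350,284)
rep('mould',(z>20)&(z<30),270,280,372,400)
rep('arm',(z>33)&(z<60),295,300,345,400)
E
```

```text
sq 8987 2.9 [485.2  66.8] [61.3 57.9] 0.8 ((483.17791748046875, 66.96884155273438), 40.07698440551758)
round 6811 2.8 [485.5 -18.8] [57.3 54.5] 0.3 ((485.298828125, -17.316219329833984), 29.23072052001953)
knob 1718 44.4 [503.2  25.2] [18.7 25.9] 1.2 ((502.2206726074219, 24.937715530395508), 14.895705223083496)
mould 6293 25.8 [555.7  25.6] [70.6 48.2] 0.9 ((555.70654296875, 25.398366928100586), 41.613861083984375)
arm 2149 41.4 [553.   25.9] [62.8 11.8] 1.3 ((552.8186645507812, 26.749191284179688), 31.56424903869629)
```

>>> arm_command:
  targets: "0 0 0.01 0 0 -0.2;0 0.001 0.03 0 0 -0.2;0 0.001 0.05 0 0 -0.2;0 0.001 0.067 0 0 -0.2;0 0.001 0.08 0 0 -0.2;0 0.001 0.087 0 0 -0.2;0 0.001 0.0897 0 0 -0.2;0 0.001 0.0897 0 0 -0.2"

```text
t: 15.9
ee_pos: [502.1, 25.4, 20.3]
orientation: [180.0, 0.1, 91.0]
ft_force: [-0.0, -0.4, 0.8]
width: 1.0
```

```bash
python3 -c "
from h import *
rel([502,25.3,20],91.1)"
```

```text
t15.90 pos [502.1  25.4  20.3] rpy [1.800e+02 1.200e-01 9.102e+01] w 85.4 F [-0.  -0.4  0.8]
 shift [-0.0001 -0.0001  0.0003] turn [ 0.    0.12 -0.08]
```

>>> arm_command:
  targets: "0 0 0 0 0 0;0 0 0 0 0 0;0 0 0 0 0 0;0 0 0 0 0 0;0 0 0 0 0 0;0 0 0 0 0 0;0 0 0 0 0 0;0 0 0 0 0 0;0 0 0 0 0 0"
  fingers: 0.018

```text
t: 16.8
ee_pos: [502.2, 25.0, 20.7]
orientation: [180.0, 0.2, 91.0]
ft_force: [-1.3, -3.0, 6.1]
width: 0.289
```

```bash
python3 - <<'E'
from h import *
wrist('w6')
s=telemetry.state();print(s['ee_pos'],s['ft_force'],s['width']*85.4)
# circle relative shifts: tool y=+x, tool z=down; knob angle a from a0=2/135
a0=np.arcsin(2/135)
for a in np.r_[np.arange(0.05,1.76,.1)]:
    dx=135*(np.cos(a0)-np.cos(a0+a));dz=135*(np.sin(a0+a)-np.sin(a0))
    print(round(a,2),'y %.4f z %.4f'%(dx/1000,-dz/1000))
E
```

```text
[502.18308923  24.99150306  20.74421626] [-1.62986874 -1.93865135  6.08149754] 24.80376789164912
0.05 y 0.0003 z -0.0067
0.15 y 0.0018 z -0.0201
0.25 y 0.0047 z -0.0333
0.35 y 0.0089 z -0.0462
0.45 y 0.0143 z -0.0585
0.55 y 0.0210 z -0.0703
0.65 y 0.0287 z -0.0813
0.75 y 0.0376 z -0.0915
0.85 y 0.0474 z -0.1007
0.95 y 0.0581 z -0.1090
1.05 y 0.0696 z -0.1161
1.15 y 0.0817 z -0.1220
1.25 y 0.0943 z -0.1267
1.35 y 0.1074 z -0.1301
1.45 y 0.1207 z -0.1322
1.55 y 0.1342 z -0.1330
1.65 y 0.1477 z -0.1324
1.75 y 0.1610 z -0.1305
```

View pics/w6.png

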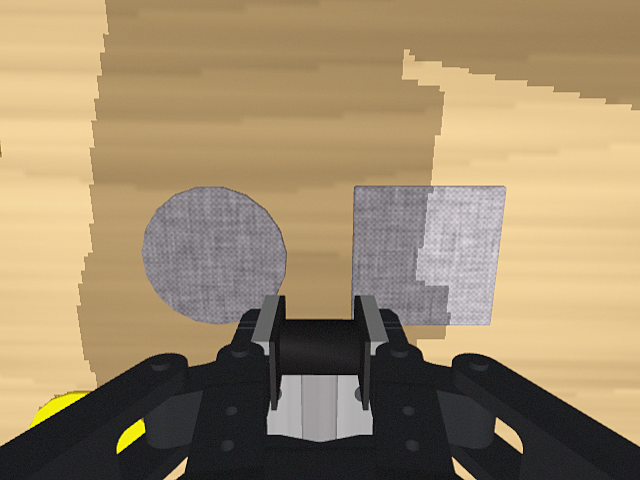

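The knob at (320,347) sits between the pads. I'll lead it round the circle.

>>> arm_command:
  targets: "0 0.0003 -0.0067 0 0 0;0 0.0018 -0.0201 0 0 0;0 0.0047 -0.0333 0 0 0;0 0.0089 -0.0462 0 0 0;0 0.0143 -0.0585 0 0 0;0 0.021 -0.0703 0 0 0;0 0.0287 -0.0813 0 0 0"

```text
t: 17.55
ee_pos: [530.2, 25.4, 101.8]
orientation: [-179.9, 0.2, 91.0]
ft_force: [3.1, -3.8, -11.7]
width: 0.289
```

```bash
cat >c.py <<'E'
from h import *
s=telemetry.state();p=s['ee_pos'];print(p.round(1),s['ft_force'].round(1),s['moment'].round(2),s['width']*85.4)
x=p[0]-502.2;z=p[2]-20.7
kx,kz=-134.98+x,2+z;print('r',np.hypot(kx,kz),'ang',np.arctan2(kz,-kx))
a0=np.arcsin(2/135)
for a in np.arange(0.65,1.79,.1):
    dx=135*(np.cos(a0)-np.cos(a0+a));dz=135*(np.sin(a0+a)-np.sin(a0))
    print(round(a,2),'y %.4f z %.4f'%((dx-x)/1000,-(dz-z)/1000))
E
python3 c.py
```

```text
[530.2  25.4 101.8] [  3.1  -3.8 -11.7] [-0.58  0.03  0.01] 24.662906723485055
r 135.49229664988007 ang 0.6602737578028988
0.65 y 0.0008 z -0.0002
0.75 y 0.0096 z -0.0104
0.85 y 0.0194 z -0.0196
0.95 y 0.0301 z -0.0279
1.05 y 0.0416 z -0.0350
1.15 y 0.0537 z -0.0409
1.25 y 0.0664 z -0.0456
1.35 y 0.0794 z -0.0490
1.45 y 0.0927 z -0.0511
1.55 y 0.1062 z -0.0519
1.65 y 0.1197 z -0.0513
1.75 y 0.1330 z -0.0494
```

>>> arm_command:
  targets: "0 0.0098 -0.0104 0 0 0;0 0.0197 -0.0196 0 0 0;0 0.0305 -0.0279 0 0 0;0 0.042 -0.035 0 0 0;0 0.0541 -0.0409 0 0 0;0 0.0668 -0.0454 0 0 0;0 0.0798 -0.0487 0 0 0;0 0.093 -0.0507 0 0 0"

```text
t: 18.35
ee_pos: [622.7, 26.9, 152.8]
orientation: [-179.7, 0.2, 91.0]
ft_force: [-2.3, -3.7, -0.3]
width: 0.285
```

```bash
python3 c.py
```

```text
[622.7  26.9 152.8] [-2.3 -3.7 -0.3] [-0.45  0.72 -0.03] 24.316859255393727
r 134.90774003539536 ang 1.4630010535372058
0.65 y -0.0917 z 0.0508
0.75 y -0.0829 z 0.0407
0.85 y -0.0731 z 0.0314
0.95 y -0.0624 z 0.0232
1.05 y -0.0509 z 0.0160
1.15 y -0.0388 z 0.0101
1.25 y -0.0261 z 0.0054
1.35 y -0.0131 z 0.0020
1.45 y 0.0002 z -0.0001
1.55 y 0.0137 z -0.0009
1.65 y 0.0272 z -0.0003
1.75 y 0.0405 z 0.0017
```

>>> arm_command:
  targets: "0 0.007 -0.0006 0 0 0;0 0.0137 -0.0009 0 0 0;0 0.021 -0.0007 0 0 0;0 0.0272 -0.0003 0 0 0;0 0.034 0.0007 0 0 0;0 0.0405 0.0017 0 0 0;0 0.044 0.0024 0 0 0"

```text
t: 19.05
ee_pos: [668.0, 27.6, 151.3]
orientation: [-179.9, 0.2, 91.0]
ft_force: [0.4, -1.9, 7.8]
width: 0.279
```

```bash
python3 c.py|head -2
```

```text
[668.   27.6 151.3] [ 0.4 -1.9  7.8] [-0.32  0.44 -0.07] 23.795631147963842
r 136.14027783775802 ang 1.7994695852111948
```

>>> arm_command:
  targets: "0 0 0 0 0 0;0 0 0 0 0 0;0 0 0 0 0 0;0 0 0 0 0 0;0 0 0 0 0 0"
  fingers: 0.0854

```text
t: 19.55
ee_pos: [668.0, 27.7, 151.2]
orientation: [-179.9, 0.2, 91.0]
ft_force: [0.7, 0.1, 0.4]
width: 1.001
```

>>> arm_command:
  targets: "0 0 -0.02 0 0 0;0 -0.01 -0.05 0 0 0;0 -0.04 -0.08 0 0 0;0 -0.08 -0.09 0 0 0;0 -0.12 -0.09 0 0 0;0 -0.12 -0.09 0 0 0"

```text
t: 20.15
ee_pos: [543.9, 26.6, 242.0]
orientation: [-179.8, 0.2, 91.0]
ft_force: [1.1, -0.5, -1.0]
width: 1.004
```

```bash
python3 -c "
from h import *
rel([555.7,25.6,100],91.1)
wrist('w7')
s=snapshot('side');save('s7',s['pixels'])"
```

```text
t20.15 pos [543.9  26.6 242. ] rpy [-179.78    0.2    91.02] w 85.7 F [ 1.1 -0.5 -1. ]
 shift [-0.0007  0.0124  0.142 ] turn [-0.22  0.2  -0.08]
```

View pics/w7.png

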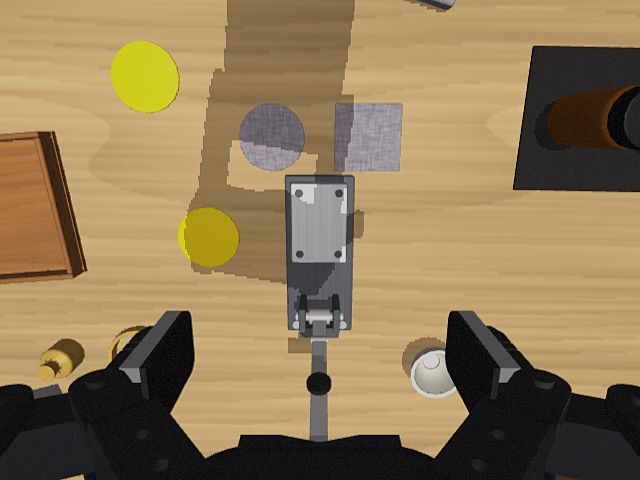

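View pics/s7.png

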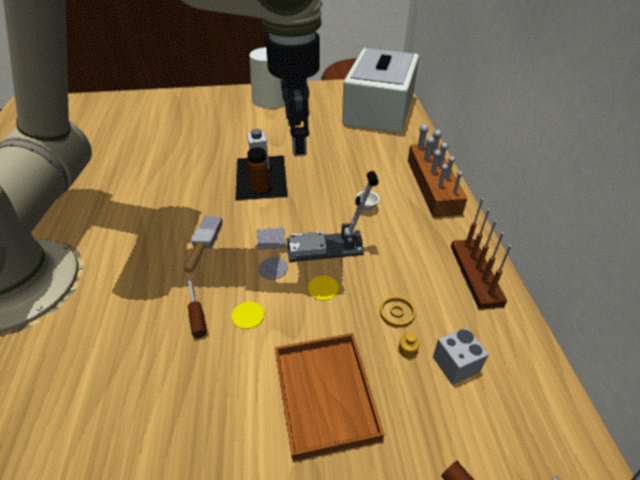

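The clamp stays open, leaning back, with the knob at (372,180) in the side view. The jar and canister stand upright on the mat. The mould is at (320,223) in the wrist view. I'll descend and re-check the mould on the way.

```bash
python3 - <<'E'
from h import *
d=np.load('pics/w7.npz');w=cloud(d);z=w[...,2]
M=np.zeros((480,640),bool);M[175:275,280:360]=True;p=w[M&(z>21)&(z<30)]
r=cv2.minAreaRect(p[:,:2].astype(np.float32));print(p[:,2].mean(),r)
rel([555.7,25.8,9.5],91.1)
E
```

```text
25.8050001003648 ((555.9151611328125, 25.65835952758789), (69.9184341430664, 47.928955078125), 1.4342814683914185)
t20.25 pos [547.9  26.  242.1] rpy [-179.97    0.23   91.  ] w 85.2 F [-0.1  0.1 -0.2]
 shift [0.0006 0.0079 0.2326] turn [-0.03  0.23 -0.1 ]
```

>>> arm_command:
  targets: "-0.0007 0.003 0.02 0 0 0;-0.0007 0.007 0.05 0 0 0;-0.0007 0.011 0.085 0 0 0;-0.0007 0.012 0.115 0 0 0;-0.0007 0.012 0.135 0 0 0;-0.0007 0.012 0.142 0 0 0"

```text
t: 20.85
ee_pos: [560.1, 24.9, 97.6]
orientation: [-179.8, 0.2, 91.0]
ft_force: [0.3, -0.2, 0.8]
width: 0.999
```

```bash
python3 -c "
from h import *
rel([555.7,25.8,9.5],91.1)"
```

```text
t20.85 pos [560.1  24.9  97.6] rpy [-179.78    0.2    91.  ] w 85.3 F [ 0.3 -0.2  0.8]
 shift [ 0.0013 -0.0041  0.0882] turn [-0.22  0.2  -0.1 ]
```

>>> arm_command:
  targets: "0.001 -0.002 0.008 -0.2 0.2 0;0.001 -0.004 0.022 -0.2 0.2 0;0.001 -0.004 0.04 -0.2 0.2 0;0.001 -0.004 0.057 -0.2 0.2 0;0.001 -0.004 0.07 -0.2 0.2 -0.1;0.001 -0.004 0.08 -0.2 0.2 -0.1;0.001 -0.004 0.086 -0.2 0.2 -0.1;0.001 -0.004 0.088 -0.2 0.2 -0.1;0.001 -0.004 0.088 -0.2 0.2 -0.1"

```text
t: 21.75
ee_pos: [556.0, 25.5, 9.9]
orientation: [180.0, -0.0, 91.1]
ft_force: [-0.0, -0.1, 0.6]
width: 1.001
```

```bash
python3 -c "
from h import *
rel([555.7,25.6,9.5],91.2)"
```

```text
t21.75 pos [556.   25.5   9.9] rpy [179.99  -0.    91.09] w 85.5 F [-0.  -0.1  0.6]
 shift [ 0.0001 -0.0003  0.0004] turn [ 0.01 -0.   -0.11]
```

>>> arm_command:
  targets: "0 0 0 0 0 0;0 0 0 0 0 0;0 0 0 0 0 0;0 0 0 0 0 0;0 0 0 0 0 0;0 0 0 0 0 0;0 0 0 0 0 0;0 0 0 0 0 0"
  fingers: 0.038

```text
t: 22.55
ee_pos: [556.4, 25.4, 10.6]
orientation: [179.9, 0.0, 91.1]
ft_force: [-0.5, -0.4, 6.1]
width: 0.547
```

```bash
python3 -c "
from h import *
rel([554.5,-285.5,120],95.4)
wrist('w8')"
```

```text
t22.55 pos [556.4  25.4  10.6] rpy [1.7992e+02 1.0000e-02 9.1100e+01] w 46.7 F [-0.5 -0.4  6.1]
 shift [-0.3109 -0.0076 -0.1093] turn [ 0.08  0.02 -4.3 ]
```

View pics/w8.png

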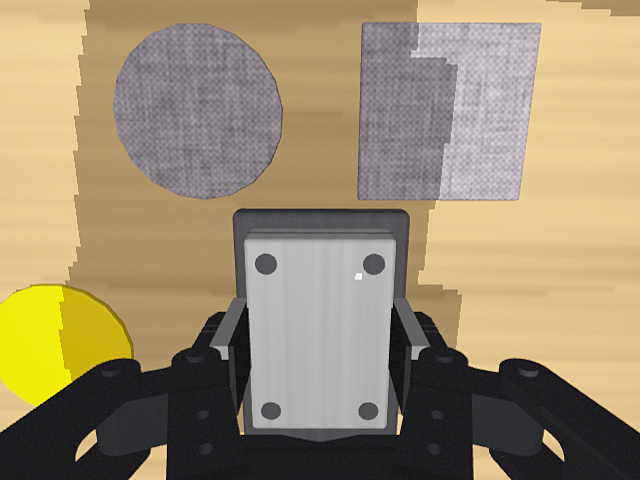

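>>> arm_command:
  targets: "0 0 -0.006 0 0 0;0 0 -0.02 0 0 0;0 0 -0.04 0 0 0;-0.01 0 -0.055 0 0 0;-0.03 -0.001 -0.065 0 0 0;-0.06 -0.002 -0.07 0 0 -1;-0.095 -0.003 -0.07 0 0 -2;-0.13 -0.004 -0.07 0 0 -3;-0.165 -0.005 -0.07 0 0 -4;-0.2 -0.006 -0.07 0 0 -4.3"

```text
t: 23.6
ee_pos: [553.8, -176.0, 81.0]
orientation: [179.9, 0.0, 95.4]
ft_force: [0.4, -0.2, -2.1]
width: 0.544
```

```bash
python3 -c "
from h import *
rel([554.5,-285.3,40],95.4)
d=wrist('w9')"
```

```text
t23.60 pos [ 553.8 -176.    81. ] rpy [1.7992e+02 2.0000e-02 9.5430e+01] w 46.5 F [ 0.4 -0.2 -2.1]
 shift [-0.1089 -0.0097  0.041 ] turn [0.08 0.02 0.03]
```

View pics/w9.png

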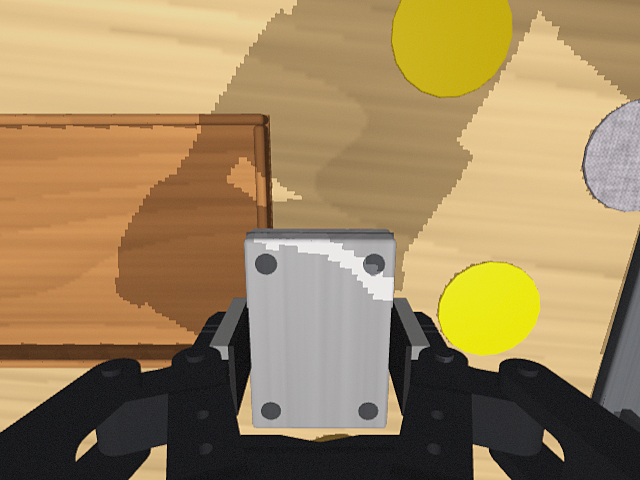

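The mould is held level, and the tray at (130,235) is square to the tool. I'll go over it and lower.

>>> arm_command:
  targets: "-0.03 -0.003 0 0 0 0;-0.06 -0.006 0 0 0 0;-0.085 -0.008 0.005 0 0 0;-0.102 -0.0095 0.015 0 0 0;-0.109 -0.0097 0.028 0 0 0;-0.109 -0.0097 0.042 0 0 0;-0.109 -0.0097 0.054 0 0 0;-0.109 -0.0097 0.063 0 0 0;-0.109 -0.0097 0.069 0 0 0;-0.109 -0.0097 0.072 0 0 0"

```text
t: 24.65
ee_pos: [554.7, -290.2, 8.8]
orientation: [179.9, 0.2, 95.3]
ft_force: [-0.2, 0.3, -1.8]
width: 0.545
```

```bash
python3 -c "
from h import *
rel([554.5,-285.3,5.6],95.4)"
```

```text
t24.65 pos [ 554.7 -290.2    8.8] rpy [1.7988e+02 1.6000e-01 9.5280e+01] w 46.6 F [-0.2  0.3 -1.8]
 shift [0.0049 0.0003 0.0032] turn [ 0.12  0.16 -0.12]
```

>>> arm_command:
  targets: "0 0 0.001 0 0 0;0 0 0.0018 0 0 0;0 0 0.0024 0 0 0;0 0 0.0029 0 0 0;0 0 0.0032 0 0 0"

```text
t: 25.15
ee_pos: [554.7, -290.3, 5.7]
orientation: [179.9, 0.2, 95.3]
ft_force: [0.2, 0.7, -0.3]
width: 0.543
```

>>> arm_command:
  targets: "0 0 0.0003 0 0 0;0 0 0.0006 0 0 0;0 0 0.0006 0 0 0"

```text
t: 25.45
ee_pos: [554.8, -290.3, 5.7]
orientation: [179.9, 0.2, 95.3]
ft_force: [-2.9, 0.8, 5.1]
width: 0.544
```

>>> arm_command:
  targets: "0 0 0 0 0 0;0 0 0 0 0 0;0 0 0 0 0 0;0 0 0 0 0 0;0 0 0 0 0 0"
  fingers: 0.0854

```text
t: 25.95
ee_pos: [554.8, -290.3, 5.6]
orientation: [179.9, 0.2, 95.3]
ft_force: [1.1, 0.3, -0.3]
width: 0.999
```

>>> arm_command:
  targets: "0 0 -0.015 0 0 0;0 0 -0.045 0 0 0;0 0 -0.085 0 0 0;0 0 -0.125 0 0 0;0.02 0 -0.15 0 0 8;0.06 0 -0.16 0 0 16;0.11 0 -0.16 0 0 24;0.16 0 -0.16 0 0 32;0.2 0 -0.16 0 0 40;0.25 0 -0.16 0 0 48"

```text
t: 26.95
ee_pos: [531.2, -41.1, 165.0]
orientation: [179.7, 0.0, 47.1]
ft_force: [0.8, 0.3, 0.6]
width: 0.999
```

```bash
python3 -c "
from h import *
rel([465.9,242.3,170],1.1)
for n in('side','top'):
    d=snapshot(n);save(n+'10',d['pixels']);np.savez('pics/'+n+'10.npz',**d)"
```

```text
t26.95 pos [531.2 -41.1 165. ] rpy [1.7974e+02 1.0000e-02 4.7130e+01] w 85.3 F [0.8 0.3 0.6]
 shift [ 0.1632 -0.2406 -0.0062] turn [ 0.25 -0.1  46.03]
```

View pics/side10.png

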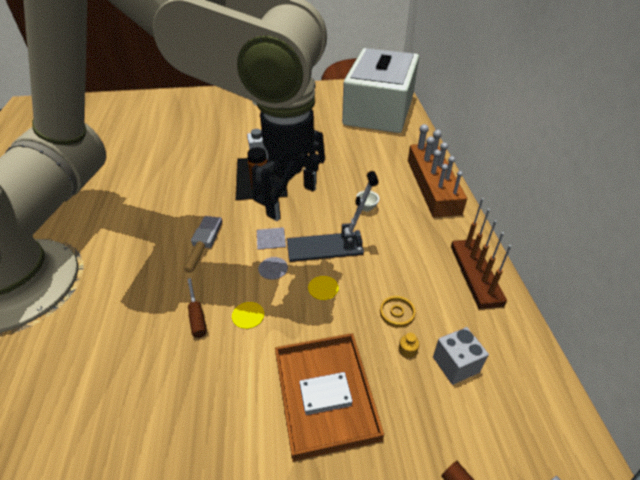

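View pics/top10.png

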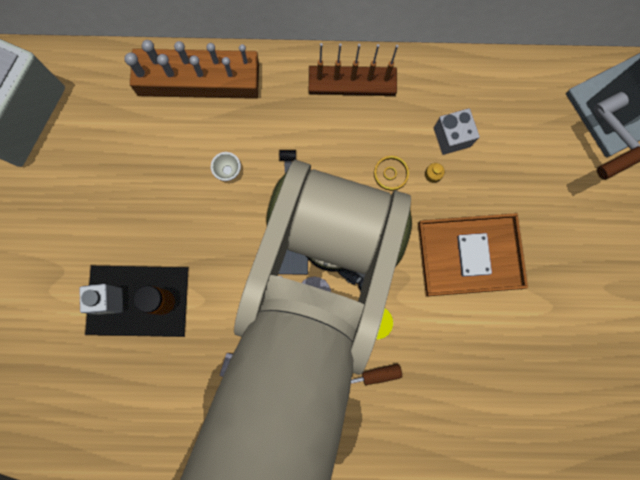

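The mould lies flat in the tray at (475,255) in the top view, and the clamp stands open. The jar at (150,300) and canister at (100,298) are upright on the mat. Back for the jar.

>>> arm_command:
  targets: "0.02 -0.03 0 0 0 8;0.045 -0.065 -0.003 0.2 0 16;0.07 -0.1 -0.006 0.2 0 24;0.095 -0.14 -0.006 0.2 0 32;0.12 -0.175 -0.006 0.2 0 40;0.145 -0.21 -0.006 0.2 0 46;0.16 -0.235 -0.006 0.2 0 46;0.1632 -0.2406 -0.006 0.2 0 46;0.1632 -0.2406 -0.006 0.2 0 46"

```text
t: 27.95
ee_pos: [463.4, 245.5, 170.4]
orientation: [-179.9, -0.1, 1.6]
ft_force: [-0.3, -0.8, -0.1]
width: 0.998
```

```bash
python3 - <<'E'
from h import *
rel([465.9,242.3,38.9],1.1)
d=wrist('w11');w=cloud(d);z=w[...,2]
p=w[(z>93)&(z<105)&(np.hypot(w[...,0]-466,w[...,1]-242)<35)];print(len(p),cv2.minAreaRect(p[:,:2].astype(np.float32)))
p=w[(z>80)&(z<90)&(np.hypot(w[...,0]-466,w[...,1]-330)<38)];print(len(p),cv2.minAreaRect(p[:,:2].astype(np.float32)))
rel([465.9,242.3,38.9],1.1)
E
```

```text
t27.95 pos [463.4 245.5 170.4] rpy [-1.7994e+02 -6.0000e-02  1.6200e+00] w 85.2 F [-0.3 -0.8 -0.1]
 shift [0.0023 0.0034 0.1315] turn [-0.06 -0.06  0.52]
4551 ((465.322265625, 242.25682067871094), (41.111595153808594, 40.81219482421875), 52.720829010009766)
4639 ((465.2596130371094, 330.2997131347656), (42.1118278503418, 42.111019134521484), 6.438199520111084)
t28.00 pos [463.7 244.7 170.4] rpy [-1.7994e+02 -5.0000e-02  1.5400e+00] w 85.2 F [ 0.6 -0.4 -0.5]
 shift [0.002  0.0026 0.1315] turn [-0.06 -0.05  0.44]
```

View pics/w11.png

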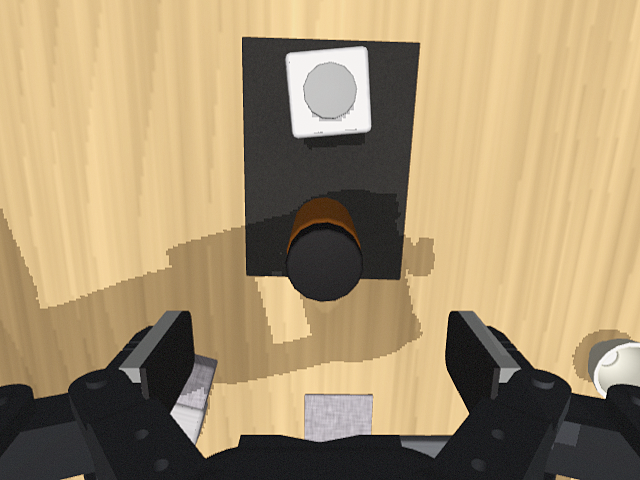

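Both are upright and where I left them: jar lid at (325,262), canister at (328,92). Descending on the jar.

>>> arm_command:
  targets: "0.002 0.0022 0.01 0 0 0.4;0.002 0.0026 0.03 0 0 0.4;0.002 0.0026 0.055 0 0 0.4;0.002 0.0026 0.08 0 0 0.4;0.002 0.0026 0.1 0 0 0.4;0.002 0.0026 0.117 0 0 0.4;0.002 0.0026 0.127 0 0 0.4;0.002 0.0026 0.131 0 0 0.4;0.002 0.0026 0.1318 0 0 0.4"

```text
t: 28.9
ee_pos: [466.2, 241.7, 38.4]
orientation: [-179.9, -0.0, 1.1]
ft_force: [-0.5, -0.6, 0.1]
width: 0.999
```

>>> arm_command:
  targets: "0 0 0 0 0 0;0 0 0 0 0 0;0 0 0 0 0 0;0 0 0 0 0 0;0 0 0 0 0 0;0 0 0 0 0 0;0 0 0 0 0 0;0 0 0 0 0 0"
  fingers: 0.032

```text
t: 29.7
ee_pos: [466.4, 241.8, 39.2]
orientation: [-179.9, -0.1, 1.1]
ft_force: [-1.7, -1.2, 4.4]
width: 0.498
```

```bash
python3 -c "
from h import *
rel([485.2,-17,40],1.1)"
```

```text
t29.70 pos [466.4 241.8  39.2] rpy [-1.7994e+02 -1.1000e-01  1.1100e+00] w 42.5 F [-1.7 -1.2  4.4]
 shift [ 0.0138  0.2592 -0.001 ] turn [-0.06 -0.11  0.01]
```

>>> arm_command:
  targets: "0 0 -0.005 0 0 0;0 0 -0.015 0 0 0;0 0 -0.027 0 0 0;0.0005 0.008 -0.037 0 0 0;0.001 0.022 -0.045 0 0 0;0.002 0.042 -0.05 0 0 0;0.0035 0.067 -0.05 0 0 0;0.005 0.095 -0.05 0 0 0;0.007 0.123 -0.05 0 0 0;0.008 0.15 -0.05 0 0 0"

```text
t: 30.7
ee_pos: [477.0, 89.8, 89.6]
orientation: [-180.0, -0.1, 1.1]
ft_force: [0.8, 0.5, -3.0]
width: 0.5
```

```bash
python3 -c "
from h import *
rel([485.4,-17.4,40],1.1)"
```

```text
t30.70 pos [477.   89.8  89.6] rpy [-1.7996e+02 -1.2000e-01  1.0800e+00] w 42.7 F [ 0.8  0.5 -3. ]
 shift [0.0063 0.1074 0.0495] turn [-0.04 -0.12 -0.02]
```

>>> arm_command:
  targets: "0.0015 0.025 0 0 0 0;0.003 0.05 0 0 0 0;0.0045 0.075 0.003 0 0 0;0.0057 0.094 0.01 0 0 0;0.0063 0.105 0.02 0 0 0;0.0063 0.1074 0.029 0 0 0;0.0063 0.1074 0.036 0 0 0;0.0063 0.1074 0.041 0 0 0;0.0063 0.1074 0.044 0 0 0;0.0063 0.1074 0.044 0 0 0"

```text
t: 31.7
ee_pos: [485.3, -16.9, 45.2]
orientation: [-179.9, -0.1, 1.1]
ft_force: [-1.0, 0.2, -1.8]
width: 0.497
```

```bash
python3 - <<'E'
from h import *
rel([485.4,-17.4,39.3],1.1)
E
```

```text
t31.70 pos [485.3 -16.9  45.2] rpy [-1.7994e+02 -1.0000e-01  1.1300e+00] w 42.5 F [-1.   0.2 -1.8]
 shift [0.0001 0.0005 0.0059] turn [-0.06 -0.1   0.03]
```

>>> arm_command:
  targets: "0 0.0005 0.002 0 0 0;0 0.0005 0.0035 0 0 0;0 0.0005 0.0045 0 0 0;0 0.0005 0.005 0 0 0;0 0.0005 0.0056 0 0 0;0 0.0005 0.006 0 0 0;0 0.0005 0.0063 0 0 0"

```text
t: 32.4
ee_pos: [485.4, -17.4, 39.2]
orientation: [-179.9, -0.1, 1.1]
ft_force: [-2.9, -0.0, 5.0]
width: 0.499
```

Contact. Releasing and rising.

>>> arm_command:
  targets: "0 0 0 0 0 0;0 0 0 0 0 0;0 0 0 0 0 0;0 0 0 0 0 0;0 0 0 0 0 0;0 0 0 0 0 0"
  fingers: 0.0854

```text
t: 33.0
ee_pos: [485.4, -17.4, 39.2]
orientation: [-180.0, -0.1, 1.1]
ft_force: [-0.4, -0.4, -0.2]
width: 1.0
```

>>> arm_command:
  targets: "0 0 -0.015 0 0 0;0 0 -0.045 0 0 0;0 0 -0.08 0 0 0;0 -0.01 -0.11 0 0 0;-0.002 -0.04 -0.12 0 0 0;-0.004 -0.08 -0.125 0 0 0;-0.008 -0.13 -0.125 0 0 -2;-0.011 -0.18 -0.125 0 0 -4;-0.015 -0.23 -0.125 0 0 -5.3;-0.018 -0.28 -0.125 0 0 -5.3"

```text
t: 34.0
ee_pos: [461.0, 263.6, 164.5]
orientation: [-180.0, -0.1, 6.5]
ft_force: [0.9, -0.2, -0.7]
width: 0.995
```

```bash
python3 -c "
from h import *
rel([465.8,330.6,38.9],6.4)"
```

```text
t34.00 pos [461.  263.6 164.5] rpy [-1.7996e+02 -1.2000e-01  6.4600e+00] w 85.0 F [ 0.9 -0.2 -0.7]
 shift [ 0.012  -0.066   0.1257] turn [-0.04 -0.12  0.06]
```

>>> arm_command:
  targets: "0.005 -0.03 0 0 0 0;0.01 -0.055 0 0 0 0;0.012 -0.064 0.008 0 0 0;0.012 -0.066 0.03 0 0 0;0.012 -0.066 0.055 0 0 0;0.012 -0.066 0.08 0 0 0;0.012 -0.066 0.103 0 0 0;0.012 -0.066 0.119 0 0 0;0.012 -0.066 0.1257 0 0 0;0.012 -0.066 0.1257 0 0 0"

```text
t: 35.0
ee_pos: [465.5, 329.9, 38.0]
orientation: [-180.0, -0.0, 6.4]
ft_force: [-0.4, 0.1, 0.5]
width: 0.998
```

```bash
python3 -c "
from h import *
rel([465.8,330.6,38.9],6.4)"
```

```text
t35.00 pos [465.5 329.9  38. ] rpy [-1.80e+02 -1.00e-02  6.42e+00] w 85.2 F [-0.4  0.1  0.5]
 shift [ 0.0004 -0.0007 -0.0009] turn [-0.   -0.01  0.02]
```

>>> arm_command:
  targets: "0.0003 -0.0006 -0.0003 0 0 0;0.0003 -0.0006 -0.0003 0 0 0;0.0003 -0.0006 -0.0003 0 0 0;0.0003 -0.0006 -0.0003 0 0 0;0.0003 -0.0006 -0.0003 0 0 0;0.0003 -0.0006 -0.0003 0 0 0;0.0003 -0.0006 -0.0003 0 0 0;0.0003 -0.0006 -0.0003 0 0 0"
  fingers: 0.03

```text
t: 35.8
ee_pos: [466.0, 330.7, 39.2]
orientation: [-180.0, -0.1, 6.4]
ft_force: [-2.1, -1.0, 6.2]
width: 0.482
```

```bash
python3 -c "
from h import *
rel([484.1,67,90],1.1)"
```

```text
t35.80 pos [466.  330.7  39.2] rpy [-1.7998e+02 -9.0000e-02  6.4300e+00] w 41.2 F [-2.1 -1.   6.2]
 shift [-0.0115  0.264  -0.051 ] turn [-0.03 -0.09  5.33]
```

>>> arm_command:
  targets: "0 0 -0.005 0 0 0;0 0 -0.015 0 0 0;0 0 -0.027 0 0 0;0 0.008 -0.037 0 0 0;-0.001 0.022 -0.045 0 0 0;-0.002 0.042 -0.05 0 0 1;-0.003 0.067 -0.05 0 0 2;-0.004 0.095 -0.05 0 0 3;-0.005 0.123 -0.05 0 0 4.2;-0.006 0.15 -0.05 0 0 5.3"

```text
t: 36.8
ee_pos: [476.5, 178.8, 89.6]
orientation: [-180.0, -0.1, 1.1]
ft_force: [-0.3, 0.3, -2.2]
width: 0.483
```

```bash
python3 -c "
from h import *
rel([484.1,67.2,39.3],1.1)"
```

```text
t36.80 pos [476.5 178.8  89.6] rpy [-1.7998e+02 -1.0000e-01  1.0500e+00] w 41.3 F [-0.3  0.3 -2.2]
 shift [0.0054 0.1117 0.0503] turn [-0.02 -0.1  -0.05]
```

>>> arm_command:
  targets: "0.0015 0.025 0 0 0 0;0.003 0.05 0 0 0 0;0.004 0.075 0.003 0 0 0;0.005 0.096 0.01 0 0 0;0.0054 0.108 0.02 0 0 0;0.0054 0.1115 0.029 0 0 0;0.0054 0.1117 0.036 0 0 0;0.0054 0.1117 0.041 0 0 0;0.0054 0.1117 0.044 0 0 0;0.0054 0.1117 0.045 0 0 0"

```text
t: 37.8
ee_pos: [483.9, 67.8, 44.3]
orientation: [-180.0, -0.1, 1.1]
ft_force: [-0.1, -0.2, -2.8]
width: 0.487
```

```bash
python3 -c "
from h import *
rel([484.1,67.2,39.2],1.1)
wrist('w12')"
```

```text
t37.80 pos [483.9  67.8  44.3] rpy [-1.7998e+02 -7.0000e-02  1.1100e+00] w 41.6 F [-0.1 -0.2 -2.8]
 shift [0.0001 0.0006 0.0051] turn [-0.02 -0.07  0.01]
```

View pics/w12.png

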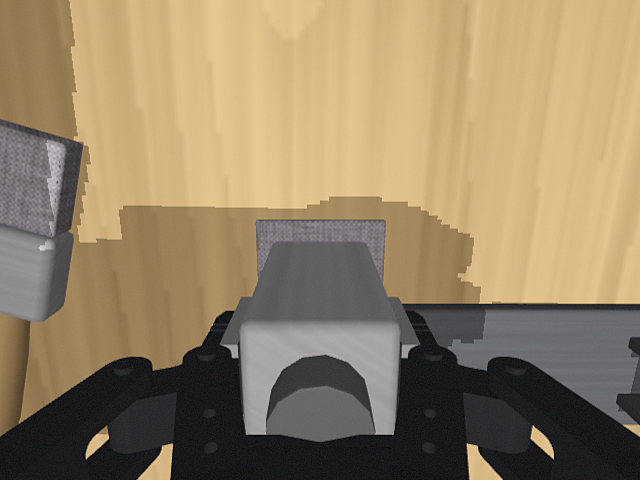

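The canister is square over its pad, centred between pad edges at columns 257 and 385. Lowering.

>>> arm_command:
  targets: "0.0001 0.0006 0.002 0 0 0;0.0001 0.0006 0.0033 0 0 0;0.0001 0.0006 0.0041 0 0 0;0.0001 0.0006 0.0047 0 0 0;0.0001 0.0006 0.0052 0 0 0;0.0001 0.0006 0.0055 0 0 0;0.0001 0.0006 0.0055 0 0 0"

```text
t: 38.55
ee_pos: [484.1, 67.1, 39.2]
orientation: [-180.0, -0.1, 1.1]
ft_force: [-1.3, 0.0, 3.2]
width: 0.486
```

>>> arm_command:
  targets: "0 0 0 0 0 0;0 0 0 0 0 0;0 0 0 0 0 0;0 0 0 0 0 0;0 0 0 0 0 0;0 0 0 0 0 0"
  fingers: 0.0854

```text
t: 39.15
ee_pos: [484.1, 67.1, 39.1]
orientation: [-180.0, -0.1, 1.1]
ft_force: [0.1, 1.3, 0.6]
width: 0.999
```

>>> arm_command:
  targets: "0 0 -0.015 0 0 0;0 0 -0.045 0 0 0;0 0 -0.08 0 0 0;0 0 -0.11 0 0 0;0 -0.01 -0.13 0 0 0;0 -0.03 -0.14 0 0 0;0 -0.03 -0.14 0 0 0;0 -0.03 -0.14 0 0 0"

```text
t: 39.95
ee_pos: [483.1, 97.0, 178.8]
orientation: [-180.0, -0.1, 1.2]
ft_force: [-0.5, 0.4, -0.1]
width: 0.999
```

```bash
cat > m2.py <<'E'
from h import *
rel([484.1,67,39],1.1)
d=wrist('w13');w=cloud(d);z=w[...,2];im=d['pixels'].astype(int)
for n,c,a,b in(('lid',(485,-17),93,105),('can',(484,67),80,90)):
    p=w[(z>a)&(z<b)&(np.hypot(w[...,0]-c[0],w[...,1]-c[1])<38)];print(n,len(p),p[:,2].mean().round(1),p[:,2].std().round(2),cv2.minAreaRect(p[:,:2].astype(np.float32)))
grey=(im.max(2)-im.min(2)<30)&(im.mean(2)>70)
for n,c in(('round',(485,-17)),('sq',(484,67))):
    p=w[(z>2)&(z<4.5)&grey&(np.hypot(w[...,0]-c[0],w[...,1]-c[1])<44)]
    print(n,len(p),p[:,:2].min(0),p[:,:2].max(0),cv2.minEnclosingCircle(p[:,:2].astype(np.float32)))
E
python3 m2.py
```

```text
t39.95 pos [483.1  97.  178.8] rpy [-1.80e+02 -8.00e-02  1.15e+00] w 85.3 F [-0.5  0.4 -0.1]
 shift [0.0002 0.03   0.1398] turn [-0.   -0.08  0.05]
lid 2359 98.2 1.34 ((483.91009521484375, -10.503023147583008), (41.1915283203125, 29.389480590820312), 7.195314884185791)
can 2827 84.5 1.24 ((483.6237487792969, 67.42686462402344), (42.07489013671875, 41.456417083740234), 1.36690354347229)
round 681 [457.14244217 -32.84102685] [513.49472534   7.16437587] ((485.3406066894531, -16.675697326660156), 28.648855209350586)
sq 1102 [454.78429618  37.98150955] [512.98685457  96.02297022] ((483.8091125488281, 67.10511016845703), 40.18459701538086)
```

View pics/w13.png

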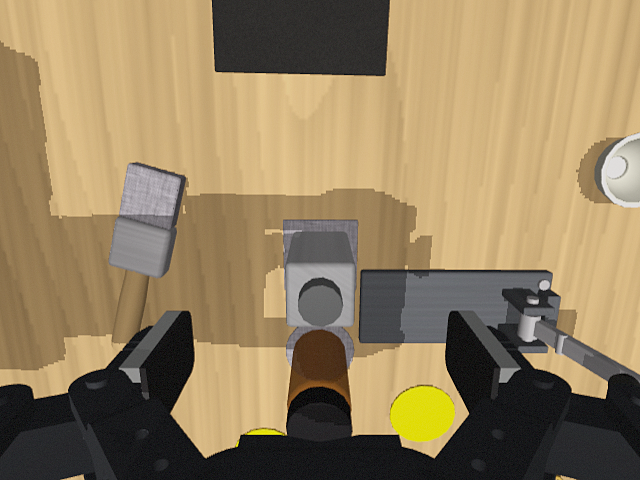

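The canister is within 0.4 mm of its pad centre and square to it. The lid is partly hidden by the gripper, so I'll back off and check with the fixed cameras.

>>> arm_command:
  targets: "0 -0.03 -0.01 0 0 0;-0.01 -0.07 -0.02 0 0 0;-0.03 -0.11 -0.03 0 0 0;-0.06 -0.15 -0.04 0 0 0;-0.09 -0.19 -0.04 0 0 0;-0.12 -0.23 -0.04 0 0 0;-0.14 -0.26 -0.04 0 0 0;-0.14 -0.27 -0.04 0 0 0;-0.14 -0.27 -0.04 0 0 0"

```text
t: 40.9
ee_pos: [337.8, 364.3, 217.7]
orientation: [180.0, 0.0, 1.2]
ft_force: [0.3, -0.1, -0.1]
width: 1.005
```

```bash
python3 - <<'E'
from h import *
for n in('side','top'):
    d=snapshot(n);save(n+'14',d['pixels'])
w=cloud(d);z=w[...,2]
for n,c,a,b in(('lid',(485,-17),90,105),('can',(484,67),78,90),('mould',(555,-290),17,30)):
    p=w[(z>a)&(z<b)&(np.hypot(w[...,0]-c[0],w[...,1]-c[1])<42)];print(n,len(p),p[:,2].mean().round(1),p[:,2].std().round(2),cv2.minAreaRect(p[:,:2].astype(np.float32)))
p=w[(abs(w[...,1]-29)<25)&(w[...,0]>630)&(w[...,0]<720)&(z>120)];print('knob',len(p),np.median(p,0))
s=telemetry.state();print(s['t'],s['ee_pos'],s['ft_force'])
E
```

```text
lid 564 97.9 1.66 ((483.841552734375, -16.666088104248047), (40.23176574707031, 40.1905517578125), 1.2087070941925049)
can 502 83.7 1.72 ((483.5032043457031, 68.0895004272461), (41.444881439208984, 41.40528106689453), 1.364581823348999)
mould 1091 19.9 1.55 ((554.1337890625, -288.0777587890625), (69.99464416503906, 49.37335968017578), 5.270200729370117)
knob 354 [670.25472251  28.80343723 168.23800745]
41.0 [338.55379764 363.00633785 217.84584875] [-0.82912008 -0.71816313  0.07512974]
```

View pics/side14.png

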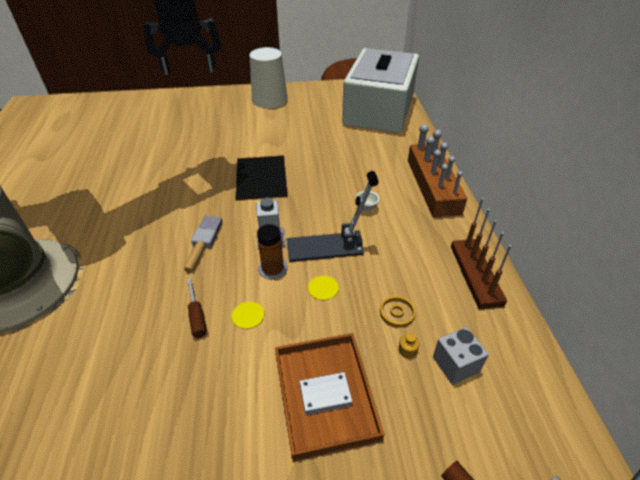

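View pics/top14.png

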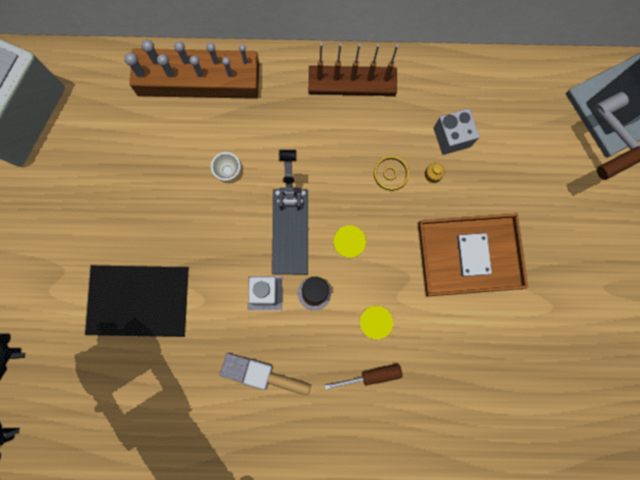

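>>> arm_command:
  targets: "0 0 0 0 0 0;0 0 0 0 0 0;0 0 0 0 0 0"

```text
t: 41.3
ee_pos: [339.0, 362.4, 217.8]
orientation: [179.9, 0.0, 1.0]
ft_force: [1.3, -0.3, 0.3]
width: 0.995
```

```bash
python3 -c "
from h import *
print(ticket.finish_job())"
```

```text
the job is handed in; nothing more can be done
None
```

I did the job in the order asked and handed it in at t = 41.3 s, well inside the 128 s limit; no verdict was reported.

**What I did:** I moved the canister and then the jar upright to the black mat. I led the clamp knob round to about 1.8 rad and released it, then laid the mould in the tray. Last, I stood the jar back on the round grey pad and the canister on the square one.

**Last checks:**
- **Canister:** it stands within about 0.4 mm of its pad centre by the wrist camera (about 1 mm by the top camera) and square to the pad.
- **Jar:** it stands about 1–1.5 mm from its pad centre by the top camera, with its lid at z = 98. The last wrist view of the jar was partly hidden by the gripper, so its final position rests on the top camera alone.
- **Clamp:** it stays open, leaning back, with the knob near x = 670, z = 168.
- **Mould:** it lies flat in the tray, about 3 mm from the tray centre.
- **Gripper and forces:** the gripper is open and well clear of everything. Set-down contacts read 3–7 N, and the highest wrist force I read was about 13 N, while swinging the clamp.

No check failed.

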